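# Find the key to the laundry coin box

### The job

One of the three keys in the wooden stand opens the laundry room's coin box: try them one after another in its keyhole until one turns a quarter turn clockwise. Leave that key fully in the lock, turned, and push the sliding hatch on top of the box fully open; any key that does not turn goes back on the stand, into a slot or its tray. Do not knock over or shove the other things on the table.

Things in the scene. Friction and masses are not known exactly. Their poses are not given: they have to be found in the camera images.
- coin_box: grey steel coin box, 160 (x) x 270 (y) x 100 mm tall, fixed to the table; origin at the centre of its underside, z up. The keyhole is in its top near the +y end; an aluminium hatch with an upright rib slides on its top between two low rails, away from the keyhole, towards the box's -y
- keyhole (a point): centre of the keyhole, level with the box's top; box's axes. Slot 41 mm long (y), 8 mm wide, 12 mm wide in its middle. A key goes straight down, wide side along y, till its collar lies on the box's top. Every key goes in; only the matching one turns over about 25 degrees, clockwise from above. A turned key cannot be lifted out: turn it back first
- lock (a joint): angle of the lock's drum inside the box, rad: 0 locked, stop at 1.4, grows clockwise from above. It trails the key by 0.25 to 0.4 rad (play), has light friction (0.05 N m), stays where left. With a wrong key it stays below 0.3; the hatch is free beyond 0.6; the turn counts as done at 0.85
- hatch (a joint): how far the hatch has slid, m: 0 shut, 0.085 fully open; while locked it can move only about 10 mm. It needs about 2 to 4 N and stays where it is left
- hatch_rib (a point): middle of the top edge of the hatch's rib, 28 mm above the box's top. The rib is 70 mm long (box's x), 8 mm thick, 22 mm above the hatch plate, whose top is 6 mm above the box's. Moves with the hatch; shut, it is 87 mm from the keyhole towards the box's -y. Push it from the keyhole's side, towards the box's -y
- key_stand: plywood key stand fixed to the table: a block 50 (x) x 180 (y) x 64 mm tall with three slots (like the keyhole, 60 mm apart along y, at x = 0), and joined to its +x side a shallow tray. Origin under the centre of the block, z up
- tray (a point): centre of the tray's floor, 5 mm above the table, 85 mm from the stand's origin along its x; tray 120 (x) x 220 (y) mm outside, walls 5 mm thick and 35 mm tall; same axes as the stand
- key_a: one of three upright steel keys, alike from above, in the stand's slots in any order. Flat bow 10 (x) x 42 mm (y), its top 38 mm above the origin; collar 14 x 50 x 4 mm below it. Origin: centre of the collar's underside, on the blade's axis (this face rests on the stand's or box's top). z up; half a turn about z gives the same key. 100 g
- key_b: like key_a. Every key's blade below the origin: round shank 8 mm across, 43 mm long, then a flat tang down to 53 mm (14 mm wide along y, 3.5 mm thick; last 4 mm 10 x 2 mm)
- key_c: like key_a. Every key has two bits on the shank, together 36 mm wide along y, 4 mm thick, 8 mm tall; only their height on the shank differs from key to key
- detergent: bystander: white detergent bottle, 72 mm diameter, 190 mm tall, standing; origin at the centre of its foot
- stain_jar: bystander: grey jar, 68 mm diameter, 85 mm tall, standing; origin at the centre of its foot
- soap_box: bystander: cardboard soap box, 65 x 95 x 35 mm, lying; origin at the centre of its underside
- brush: bystander: wooden hand brush about 200 mm long, lying; origin near the middle of its underside
- token_roll: bystander: paper roll of tokens, 26 mm diameter, 55 mm tall, standing on end; origin at the centre of its foot
Not all that is in view belongs to the job. What is shaped like the key_b but yellow is not meant.

How it is judged:
By the outcome, as a careful person would: the job done as asked, in the order asked, and still so for the second after the job is handed in, with the robot touching nothing.
It also fails if it takes over 72 s, if anything falls off the work surface, if the arm or the gripper's body presses on something with over 40 N, if the wrist force passes 120 N, or if a joint passes its speed limit or range.

### The arm

A 6-joint arm with a two-finger parallel gripper is mounted at the origin on the work surface. World frame = base frame: x ahead of the robot, y to its left, z up, the work surface at z = 0. Lengths are in m, angles in degrees, forces in N, time in s.
With the tool pointing down it reaches from about 0.35 to 0.725 m from the base axis. Payload 6 kg.
Tool frame: the origin (TCP) lies at the very end of the fingers, on their centre line; the grasp point (between the pads) lies 19 mm behind it; z points along the fingers, y is the line along which they close (so a half turn about z gives the same grasp; the last joint's range is limited). The gripper opens to 85 mm and grips with 20 to 120 N. Pads are 22 mm wide; open, the fingers measure 114 mm over their backs; the gripper's body (76 mm by 85 mm) begins 54 mm behind the grasp point. The pads swing forward as they close: fully open they stand 13 mm farther back than shut.
Start: joints at [87.416, 2.303, 4.859, 0, -92.561, -19.12], TCP at [0.222, 0.557, 0.231] pointing down, gripper open.
Joint ranges: [-146.85, 146.85], [-73.84, 115.35], [-62.03, 85.46], [-188.31, 113.3], [-161.28, -10.13], [-171.36, 171.36]. Speed limits (degrees/s): [147.25, 147.25, 172.46, 180, 180, 180].

### API

Orientations are given as a 3x3 rotation matrix whose columns are the frame's x, y, z axes.
In Python, from cell import observe, viewer, robot, trace, mark_of gives the robot as it stands.
- The arm moves only by the tool servo_tool, never from a script. Its argument "plan" is a list of rows, each a list of 3 entries, a list of its own where there are three numbers: the turn, a rotation vector about the tool's x, y, z in units of 5 degrees (1.0 is 5 degrees), then the shift along the tool's x, y, z in units of 50 mm (1.0 is 50 mm), then the opening, from 0 (shut) to 1 (fully open). A call has exactly 8 rows; each row shifts and turns the commanded pose from where the row before left it, along the tool's axes as they then stand; what a row does not reach is not made up. A row lasts 1/8 s, in which the tool goes at most 62.5 mm and 10.7 degrees, less where a joint would pass 70% of its speed; a pose out of reach is approached as far as the arm can. A call is refused whole if a number of a shift passes 1 or a number of a turn 1, either way. A call with a gripper value outside its range is refused whole. The fingers move at their own pace and stop on an object; "newtons" is the grip in N (left out, the last holds). Time passes only in rows, so rows that do not move let the fingers close, or fill a call up. It gives the time, the measured TCP pose, the force, the opening and the grip force at its end, in the units of the state.
- observe(): the state, without advancing time (a new reading comes with each control period).
- viewer.read_camera(name): name is "side" or "top" or "wrist"; returns the picture (420x560x3 uint8, red, green, blue); there is no depth.
- viewer.camera_params(name): a dict with "camera_matrix" (3x3 intrinsics, pixels), "extrinsics" (4x4, takes a point from world to camera coordinates). Camera axes: x right, y down, z forward; pixel columns grow to the right and rows downward; lengths in m; the calibration is good to about 2 mm. The wrist camera is an equidistant fisheye: a pixel r from the principal point sees the ray r / f radians off the axis. A picture is of the moment at which its call begins: read the wrist's pose just before it. camera_params takes no time and is no camera call; for the wrist camera it gives the pose at the moment of the call.
- robot.finish_job(): hands the job in; it is judged then, once.
Trained networks look in the newest picture that a camera, given by its name, has taken for a name from the list of things; names that differ only in an ending like _2 or _b are one class to them, and where a whole thing is asked for, a point or a joint stands for the part that bears it (a point fixed in the world has none). Each returns a list of dicts, best first, with "p" (0 to 1); they miss things now and then, are a little off and sometimes report something else, mostly with a low value. They report only what shows in the picture. A call takes as long as a camera call. They do not tell look-alikes from the thing itself.
- trace(camera, label): "region" (420x560 bool, what is visible of it) and "box" ([centre column, centre row, width, height] in pixels, round what is visible of it).
- mark_of(camera, label): "point" ([row, column] in pixels: a listed point, or the origin of a listed thing).
The state is a dict: "clock": time; "joint_pos": joint angles; "dq": joint speeds; "tau": joint torques, N m; "eef_pos": TCP position; "orientation": TCP orientation; "contact_force": force on the tool from outside, world axes, zero at the start; "torque": the same for the moment, N m; "gripper_width": finger opening in m; "finger_force": force on a finger pad.
Only numpy, scipy, OpenCV 4.12 (cv2) and the standard library are available. Lean on these libraries where they do the work, as an engineer would, in place of code of your own. Each camera call takes 0.05 s, during which the arm holds its last target. There are 200 camera calls.

## Working session

There is one attempt and no reset: what is moved stays moved. The work goes in short steps, Python scripts to look and compute and a tool call to move; the robot and the scene stay as the last step left them, time stands still between calls to the robot, and variables do not carry over. Pictures are saved under pics/ and viewed, at most 12 in all, crops included, and the job is handed in when it is done.

Besides the shell and the picture viewer there is one more tool, called as name(argument=value, ...), one argument or row to a line, values as JSON. servo_tool: Moves the arm, as the interface text tells. Its arguments: {"type":"object","properties":{"plan":{"type":"array","items":{"type":"array"}},"newtons":{"type":"number"}},"required":["plan"]}

```bash
ls; mkdir -p pics; python3 - <<'E'
from cell import observe, viewer, robot, trace, mark_of
import cv2,numpy as np
s=observe();print({k:np.round(v,3).tolist() for k,v in s.items()})
a=viewer.read_camera("top");b=viewer.read_camera("side")
cv2.imwrite("pics/top.png",a[:,:,::-1]);cv2.imwrite("pics/side.png",b[:,:,::-1])
for c in("top","side"):
  p=viewer.camera_params(c);print(c,np.round(p["camera_matrix"],1).tolist(),np.round(p["extrinsics"],3).tolist())
  for l in["keyhole","hatch_rib","key_a","key_stand","coin_box","tray"]:
    print(l,[(np.round(d["point"],1).tolist(),round(d["p"],2)) for d in mark_of(c,l)])
print(observe()["clock"])
E
```

```text
pics
{'clock': 0.0, 'joint_pos': [87.415, 2.336, 4.801, -0.026, -92.563, -19.12], 'dq': [-0.032, -0.056, -0.043, -0.036, 0.031, -0.007], 'tau': [0.0, -36.82, 34.742, 6.932, -0.005, -0.0], 'eef_pos': [0.222, 0.557, 0.23], 'orientation': [[0.929, -0.37, -0.001], [-0.37, -0.929, -0.002], [0.0, 0.002, -1.0]], 'contact_force': [-0.115, 0.097, -0.032], 'torque': [0.035, -0.057, -0.035], 'finger_force': 0.0, 'gripper_width': 0.085}
top [[508.5, 0.0, 280.0], [0.0, 508.5, 208.8], [0.0, 0.0, 1.0]] [[-0.003, -1.0, -0.003, -0.026], [-0.998, 0.003, -0.06, 0.585], [0.06, 0.003, -0.998, 1.131], [0.0, 0.0, 0.0, 1.0]]
keyhole [([213.0, 130.8], 0.77)]
hatch_rib [([220.1, 167.8], 0.89)]
key_a [([290.1, 285.8], 0.71), ([225.0, 316.0], 0.69), ([231.0, 374.1], 0.61), ([243.6, 424.7], 0.58), ([148.3, 294.2], 0.56), ([240.5, 400.0], 0.49)]
key_stand [([240.3, 391.8], 0.79)]
coin_box [([227.3, 187.6], 0.85), ([305.4, 231.9], 0.35)]
tray [([205.1, 400.5], 0.9)]
side [[545.7, 0.0, 285.6], [0.0, 545.7, 206.9], [0.0, 0.0, 1.0]] [[0.964, -0.264, 0.018, -0.558], [-0.157, -0.624, -0.765, 0.164], [0.213, 0.735, -0.643, 0.974], [0.0, 0.0, 0.0, 1.0]]
keyhole [([125.5, 248.5], 0.71)]
hatch_rib [([135.0, 246.3], 0.87)]
key_a [([280.3, 287.4], 0.89), ([267.6, 205.6], 0.89), ([380.8, 300.5], 0.63), ([319.7, 294.4], 0.53), ([347.8, 297.4], 0.53)]
key_stand [([371.2, 294.2], 0.65)]
coin_box [([189.7, 247.5], 0.88)]
tray [([369.2, 346.0], 0.77)]
0.7
```

View pics/top.png

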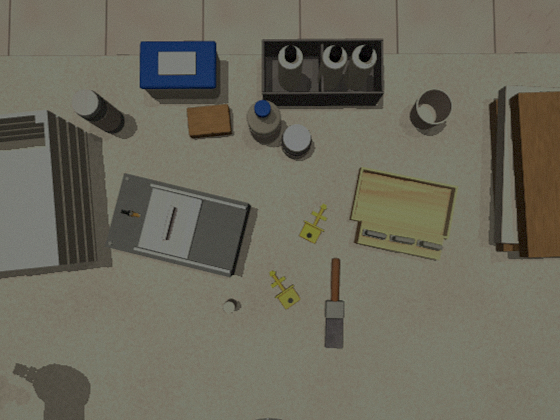

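View pics/side.png

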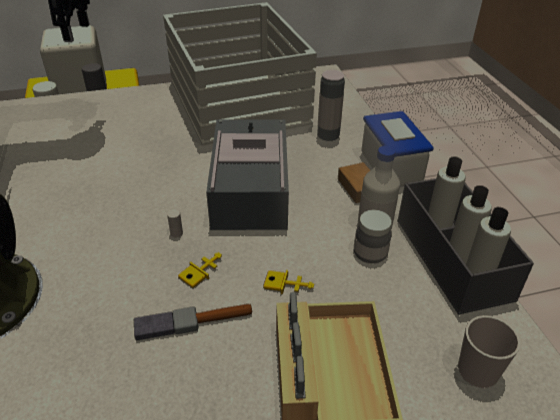

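```bash
cat > h.py <<'E'
import numpy as np,cv2
from cell import observe, viewer, robot, trace, mark_of
def ray(c,uv,P=None):
    P=P or viewer.camera_params(c);K=np.array(P["camera_matrix"]);E=np.array(P["extrinsics"])
    x=(uv[0]-K[0,2])/K[0,0];y=(uv[1]-K[1,2])/K[1,1]
    if c=="wrist":
        r=np.hypot(x,y);k=np.sin(r)/max(r,1e-9);d=np.array([x*k,y*k,np.cos(r)])
    else: d=np.array([x,y,1.])
    R=E[:3,:3];return -R.T@E[:3,3],R.T@d
def onplane(c,uv,z,P=None):
    o,d=ray(c,uv,P);return o+d*(z-o[2])/d[2]
def proj(c,X,P=None):
    P=P or viewer.camera_params(c);K=np.array(P["camera_matrix"]);E=np.array(P["extrinsics"])
    q=E[:3,:3]@np.asarray(X)+E[:3,3]
    if c=="wrist":
        r=np.hypot(q[0],q[1]);t=np.arctan2(r,q[2]);q=np.array([q[0]/r*t,q[1]/r*t,1])
    else:q=q/q[2]
    return (K@q)[:2]
def go(xy,z,az):
    """remaining move to TCP xy,z with tool-y azimuth az(deg), tool down: shift in tool axes/50mm, turn z in 5deg"""
    s=observe();R=np.array(s["orientation"]);p=np.array(s["eef_pos"])
    d=R.T@(np.array([*xy,z])-p)/.05
    a=np.degrees(np.arctan2(R[1,1],R[0,1]));t=(a-az+180)%360-180
    print("t",round(float(s["clock"]),2),"p",p.round(4),"az",round(a,2),"shift units(tool)",d.round(3),"turnz units",round(t/5,3),"F",np.round(s["contact_force"],1),"w",round(float(s["gripper_width"]),4))
E
python3 - <<'E'
from h import *
# no new pictures needed: earlier net readings (row,col)
T=[("keyhole",(213,130.8),.1,"top"),("keyhole",(125.5,248.5),.1,"side"),("rib",(220.1,167.8),.128,"top"),("rib",(135,246.3),.128,"side"),
("k1",(231,374.1),.064,"top"),("k2",(240.5,400),.064,"top"),("k3",(243.6,424.7),.064,"top"),
("k1",(319.7,294.4),.064,"side"),("k2",(347.8,297.4),.064,"side"),("k3",(380.8,300.5),.064,"side"),
("stand",(240.3,391.8),0,"top"),("stand",(371.2,294.2),0,"side"),("tray",(205.1,400.5),.005,"top"),("tray",(369.2,346),.005,"side"),("box",(227.3,187.6),0,"top"),("box",(189.7,247.5),0,"side")]
for n,(r,c),z,cam in T: print(n,cam,onplane(cam,(c,r),z).round(4))
im=cv2.imread("pics/top.png");a=cv2.resize(im[150:280,100:260],None,fx=4,fy=4,interpolation=2);cv2.imwrite("pics/c1.png",np.clip(a*1.6,0,255))
E
```

```text
keyhole top [0.5724 0.2854 0.1   ]
keyhole side [0.5694 0.2951 0.1   ]
rib top [0.5562 0.2013 0.128 ]
rib side [0.5476 0.2141 0.128 ]
k1 top [ 0.5336 -0.2308  0.064 ]
k2 top [ 0.5129 -0.2864  0.064 ]
k3 top [ 0.5061 -0.3395  0.064 ]
k1 side [ 0.5268 -0.2368  0.064 ]
k2 side [ 0.5164 -0.2892  0.064 ]
k3 side [ 0.5049 -0.3447  0.064 ]
stand top [ 0.5133 -0.2825  0.    ]
stand side [ 0.5138 -0.2873  0.    ]
tray top [ 0.5935 -0.3026  0.005 ]
tray side [ 0.5938 -0.3079  0.005 ]
box top [0.5445 0.1844 0.    ]
box side [0.5411 0.1886 0.    ][ WARN:0@0.980] global loadsave.cpp:1063 imwrite_ Unsupported depth image for selected encoder is fallbacked to CV_8U.
```

```bash
cat >> h.py <<'E'
def rows(tgt,az,n,up=0,start=None):
    """print n rows for a straight blend to TCP tgt, azimuth az"""
    s=observe();R=np.array(s["orientation"]);p=np.array(s["eef_pos"]);a=np.degrees(np.arctan2(R[1,1],R[0,1]))
    t=((a-az+180)%360-180)/5;D=(np.array(tgt)-p)/n/.05
    print("t",round(float(s["clock"]),2),p.round(4),"turn total",round(t,2),"step mm",round(float(np.linalg.norm(D))*50,1))
    for i in range(n):
        y=np.radians(a-5*t*i/n);ex=np.array([-np.sin(y),np.cos(y)]);ey=np.array([np.cos(y),np.sin(y)])
        print([[0,0,round(t/n,2)],[round(float(ex@D[:2]),2),round(float(ey@D[:2]),2),round(float(-D[2]),2)]])
E
python3 - <<'E'
from h import *
rows((.515,-.288,.235),-192,16)
E
```

```text
t 0.7 [0.2219 0.5574 0.2313] turn total 16.06 step mm 55.9
[[0, 0, np.float64(1.0)], [0.73, 0.85, -0.0]]
[[0, 0, np.float64(1.0)], [0.8, 0.78, -0.0]]
[[0, 0, np.float64(1.0)], [0.87, 0.71, -0.0]]
[[0, 0, np.float64(1.0)], [0.93, 0.63, -0.0]]
[[0, 0, np.float64(1.0)], [0.98, 0.54, -0.0]]
[[0, 0, np.float64(1.0)], [1.02, 0.46, -0.0]]
[[0, 0, np.float64(1.0)], [1.06, 0.37, -0.0]]
[[0, 0, np.float64(1.0)], [1.09, 0.27, -0.0]]
[[0, 0, np.float64(1.0)], [1.1, 0.18, -0.0]]
[[0, 0, np.float64(1.0)], [1.12, 0.08, -0.0]]
[[0, 0, np.float64(1.0)], [1.12, -0.02, -0.0]]
[[0, 0, np.float64(1.0)], [1.11, -0.12, -0.0]]
[[0, 0, np.float64(1.0)], [1.1, -0.21, -0.0]]
[[0, 0, np.float64(1.0)], [1.07, -0.31, -0.0]]
[[0, 0, np.float64(1.0)], [1.04, -0.4, -0.0]]
[[0, 0, np.float64(1.0)], [1.0, -0.49, -0.0]]
```

View pics/c1.png

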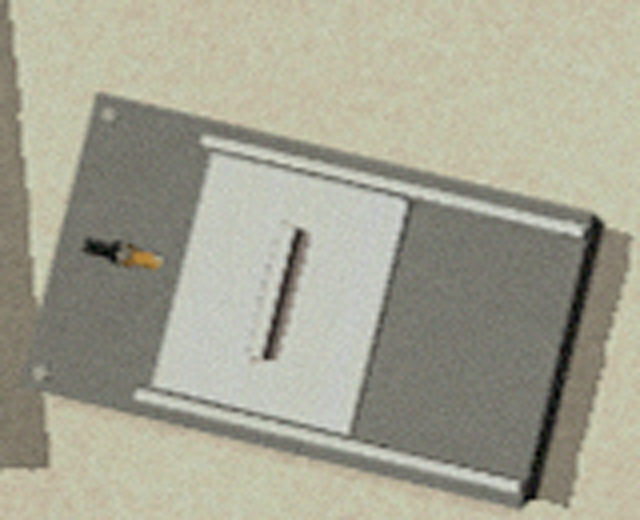

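servo_tool(
  plan=[
    [[0, 0, 1], [0.74, 0.78, 0], 0.5],
    [[0, 0, 1], [0.81, 0.71, 0], 0.5],
    [[0, 0, 1], [0.87, 0.64, 0], 0.5],
    [[0, 0, 1], [0.92, 0.56, 0], 0.5],
    [[0, 0, 1], [1, 0.1, 0], 0.5],
    [[0, 0, 1], [1, 0, 0], 0.5],
    [[0, 0, 1], [1, -0.09, 0], 0.5],
    [[0, 0, 1], [0.98, -0.17, 0], 0.5],
  ],
)

```text
clock: 1.7
eef_pos: [0.4401, 0.2101, 0.2317]
orientation: [[0.472, -0.882, 0.001], [-0.882, -0.472, 0.001], [-0.0, -0.001, -1.0]]
contact_force: [0.0, 0.4, -0.5]
gripper_width: 0.0424
finger_force: 0.0
```

```bash
python3 - <<'E'
from h import *
s=observe();P=viewer.camera_params("wrist");a=viewer.read_camera("wrist");cv2.imwrite("pics/w1.png",a[:,:,::-1])
print(np.round(P["camera_matrix"],1).tolist(),np.round(P["extrinsics"],3).tolist(), np.round(s["eef_pos"],3),np.round(s["dq"],1))
for l,z in(("keyhole",.1),("hatch_rib",.128)):
  for d in mark_of("wrist",l): print(l,np.round(d["point"],1),d["p"],onplane("wrist",d["point"][::-1],z,P).round(4))
print(np.round(viewer.camera_params("wrist")["extrinsics"],3).tolist())
rows((.515,-.288,.235),-192,9)
E
```

```text
[[325.2, 0.0, 278.5], [0.0, 325.2, 209.1], [0.0, 0.0, 1.0]] [[-0.882, -0.472, -0.001, 0.487], [-0.446, 0.833, 0.326, -0.021], [-0.153, 0.288, -0.945, 0.388], [0.0, 0.0, 0.0, 1.0]] [0.44  0.21  0.232] [-51.1  16.6  13.1  -0.1   3.4  11.1]
keyhole [203.6 120.4] 0.95 [0.572  0.2856 0.1   ]
keyhole [115.3 206.5] 0.42 [0.5283 0.1737 0.1   ]
hatch_rib [135.1 159.9] 0.94 [0.5511 0.2    0.128 ]
[[-0.883, -0.47, 0.001, 0.487], [-0.444, 0.834, 0.326, -0.021], [-0.154, 0.287, -0.945, 0.388], [0.0, 0.0, 0.0, 1.0]]
t 1.85 [0.4402 0.2097 0.2312] turn total 8.01 step mm 55.9
[[0, 0, np.float64(0.89)], [1.05, 0.37, -0.01]]
[[0, 0, np.float64(0.89)], [1.08, 0.29, -0.01]]
[[0, 0, np.float64(0.89)], [1.1, 0.21, -0.01]]
[[0, 0, np.float64(0.89)], [1.11, 0.12, -0.01]]
[[0, 0, np.float64(0.89)], [1.12, 0.03, -0.01]]
[[0, 0, np.float64(0.89)], [1.12, -0.05, -0.01]]
[[0, 0, np.float64(0.89)], [1.11, -0.14, -0.01]]
[[0, 0, np.float64(0.89)], [1.1, -0.23, -0.01]]
[[0, 0, np.float64(0.89)], [1.07, -0.31, -0.01]]
```

View pics/w1.png

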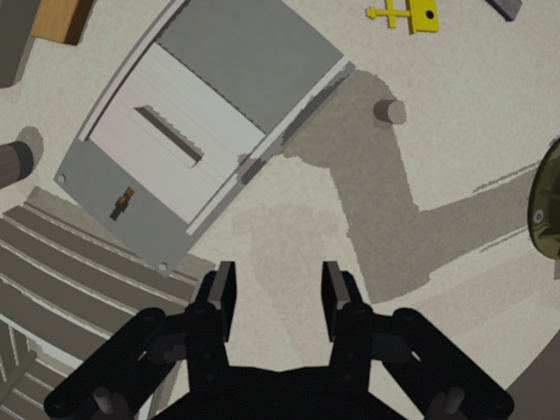

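servo_tool(
  plan=[
    [[0, 0, 1], [1, 0.36, 0], 0.5],
    [[0, 0, 1], [1, 0.27, 0], 0.5],
    [[0, 0, 1], [1, 0.18, 0], 0.5],
    [[0, 0, 1], [1, 0.1, 0], 0.5],
    [[0, 0, 1], [1, 0, 0], 0.5],
    [[0, 0, 1], [1, -0.08, 0], 0.5],
    [[0, 0, 1], [1, -0.17, 0], 0.5],
    [[0, 0, 1], [1, -0.25, 0], 0.5],
  ],
)

```text
clock: 2.85
eef_pos: [0.4962, -0.1935, 0.2316]
orientation: [[-0.204, -0.979, 0.001], [-0.979, 0.204, 0.0], [-0.0, -0.001, -1.0]]
contact_force: [0.4, -0.7, 1.2]
gripper_width: 0.043
finger_force: 0.0
```

```bash
python3 - <<'E'
from h import *
s=observe();P=viewer.camera_params("wrist");a=viewer.read_camera("wrist");cv2.imwrite("pics/w2.png",a[:,:,::-1])
print(np.round(s["eef_pos"],3),np.round(s["dq"],1))
for l,z in(("key_a",.064),("tray",.005),("key_stand",0)):
  for d in mark_of("wrist",l): print(l,np.round(d["point"],1),round(d["p"],2),onplane("wrist",d["point"][::-1],z,P).round(4))
E
```

```text
[ 0.496 -0.194  0.232] [-48.6  28.6  25.2  -0.    3.5   8.7]
key_a [248.4 251.3] 0.91 [ 0.5381 -0.1345  0.064 ]
key_a [ 97.  242.5] 0.86 [ 0.5113 -0.2873  0.064 ]
key_a [ 35.4 237.1] 0.74 [ 0.5038 -0.347   0.064 ]
key_a [273.4 373.4] 0.61 [ 0.4115 -0.0746  0.064 ]
key_a [156.  241.8] 0.59 [ 0.5245 -0.232   0.064 ]
tray [ 98.7 173.1] 0.63 [ 0.5964 -0.3079  0.005 ]
tray [ 94.8 240.5] 0.61 [ 0.5191 -0.2924  0.005 ]
key_stand [ 97.3 246.6] 0.63 [ 0.5135 -0.2882  0.    ]
```

View pics/w2.png

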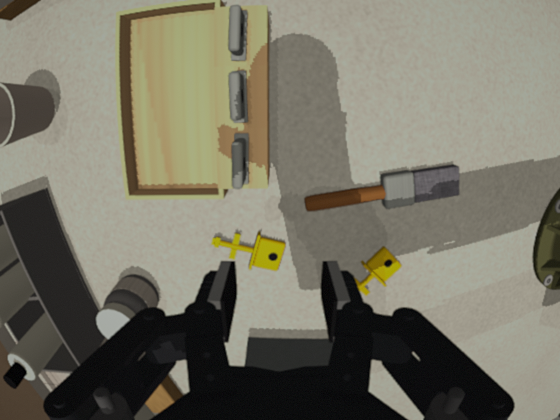

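```bash
cat >> h.py <<'E'
from scipy.optimize import minimize
def keymask(x,y,yaw,z,P,S=4,shape=(420,560)):
    m=np.zeros((shape[0]*1,shape[1]*1),np.uint8);c,s=np.cos(yaw),np.sin(yaw)
    for hx,hy,z0,z1 in((.005,.021,.004,.038),(.007,.025,0,.004)):
        q=[proj("wrist",(x+c*u-s*v,y+s*u+c*v,z+w),P) for u in(-hx,hx) for v in(-hy,hy) for w in(z0,z1)]
        h=cv2.convexHull(np.array(q,np.float32)).reshape(-1,2)
        cv2.fillConvexPoly(m,np.round(h*16).astype(np.int32),255,cv2.LINE_AA,4)
    return m/255.
def fitkey(mask,x0,z,P):
    f=lambda v:np.abs(keymask(x0[0]+v[0]/1e3,x0[1]+v[1]/1e3,x0[2]+v[2]/50,z,P)-mask).sum()
    r=min((minimize(f,d,method="Nelder-Mead",options=dict(initial_simplex=np.array(d)+np.array([[0,0,0],[3,0,0],[0,3,0],[0,0,3]]),xatol=.05,fatol=.5)) for d in((0,0,0),(2,-2,1),(-2,2,-1))),key=lambda r:r.fun)
    return x0[0]+r.x[0]/1e3,x0[1]+r.x[1]/1e3,np.degrees(x0[2]+r.x[2]/50),r.fun/mask.sum()
E
cat > meas.py <<'E'
from h import *
P=viewer.camera_params("wrist");a=viewer.read_camera("wrist");s=observe();print(s["eef_pos"],np.round(s["dq"],2))
np.save("w3.npy",a)
cv2.imwrite("pics/w3c.png",cv2.resize(a[0:300,180:420,::-1],None,fx=2,fy=2,interpolation=2))
D=trace("wrist","key_a");print([(np.round(d["box"]),round(d["p"],2)) for d in D])
for g in((.5255,-.232),(.513,-.288),(.504,-.346)):
    u=proj("wrist",(*g,.09),P)
    D2=sorted(D,key=lambda d:np.hypot(*(np.array(d["box"][:2])-u)))[:1]
    m=D2[0]["region"].astype(float); print(u.round(0),np.round(D2[0]["box"]),np.round(fitkey(m,(*g,np.radians(-12)),.064,P),4))
    hsv=cv2.cvtColor(a,cv2.COLOR_RGB2HSV);n=((hsv[...,1]<70)).astype(np.uint8);roi=np.zeros_like(n);i=np.round(u).astype(int)
    b=D2[0]["box"];r0=[int(b[1]-b[3]/2-4),int(b[1]+b[3]/2+5),int(b[0]-b[2]/2-4),int(b[0]+b[2]/2+5)]
    roi[max(r0[0],0):r0[1],r0[2]:r0[3]]=1;m=(n*roi).astype(float);print("  sat",m.sum(),np.round(fitkey(m,(*g,np.radians(-12)),.064,P),4))
E
python3 meas.py
```

```text
[ 0.49600235 -0.19216644  0.23124359] [ 1.2  -0.79 -0.27  0.01  0.   -0.01]
[(array([237.,  32.,  22.,  56.]), 0.94), (array([246., 252.,  75.,  40.]), 0.93), (array([379., 270.,  45.,  47.]), 0.73), (array([240., 160.,  18.,  57.]), 0.59), (array([238.,  94.,  19.,  51.]), 0.58)]
[237. 161.] [240. 160.  18.  57.] [  0.5256  -0.2305 -15.1849   0.1909]
  sat 1030.0 [  0.5257  -0.2279 -15.7339   0.2137]
[236.  96.] [238.  94.  19.  51.] [ 0.5138 -0.2879 -8.3664  0.1493]
  sat 944.0 [ 0.5137 -0.2882 -9.5304  0.1498]
[233.  30.] [237.  32.  22.  56.] [  0.5019  -0.346  -11.1903   0.1763]
  sat 1133.0 [  0.5015  -0.3488 -11.6476   0.1958]
```

View pics/w3c.png

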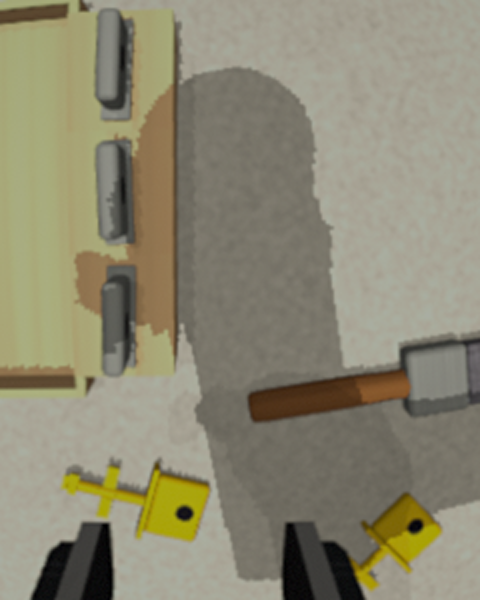

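```bash
python3 - <<'E'
from h import *
go((.5256,-.2305),.072,-193)
E
```

```text
t 3.15 p [ 0.4961 -0.1918  0.2314] az 168.41 shift units(tool) [ 0.64  -0.734  3.189] turnz units 0.283 F [-0.9  0.6 -0. ] w 0.0426
```

servo_tool(
  plan=[
    [[0, 0, 0.28], [0.64, -0.73, 0], 0.5],
    [[0, 0, 0], [0, 0, 0.7], 0.5],
    [[0, 0, 0], [0, 0, 1], 0.5],
    [[0, 0, 0], [0, 0, 0.9], 0.5],
    [[0, 0, 0], [0, 0, 0.4], 0.5],
    [[0, 0, 0], [0, 0, 0.19], 0.5],
    [[0, 0, 0], [0, 0, 0], 0.3],
    [[0, 0, 0], [0, 0, 0], 0],
  ],
  newtons=50,
)

```text
clock: 4.15
eef_pos: [0.5261, -0.2319, 0.0739]
orientation: [[-0.226, -0.974, 0.003], [-0.974, 0.226, -0.001], [0.0, -0.003, -1.0]]
contact_force: [4.0, -0.1, 7.0]
gripper_width: 0.0094
finger_force: 51.5
```

servo_tool(
  plan=[
    [[0, 0, 0], [0, 0, 0], 0],
    [[0, 0, 0], [0, 0, 0], 0],
    [[0, 0, 0], [0, 0, -0.3], 0],
    [[0, 0, 0], [0, 0, -0.5], 0],
    [[0, 0, 0], [0, 0, -0.7], 0],
    [[0, 0, 0], [0, 0, -0.3], 0],
    [[0, 0, 0], [0, 0, 0], 0],
    [[0, 0, 0], [0, 0, 0], 0],
  ],
  newtons=50,
)

```text
clock: 5.15
eef_pos: [0.5245, -0.2314, 0.16]
orientation: [[-0.227, -0.974, -0.002], [-0.974, 0.227, 0.001], [-0.0, 0.003, -1.0]]
contact_force: [0.2, -0.4, -1.1]
gripper_width: 0.009
finger_force: 49.8
```

```bash
python3 - <<'E'
from h import *
P=viewer.camera_params("wrist");a=viewer.read_camera("wrist");cv2.imwrite("pics/w4.png",a[:,:,::-1])
viewer.read_camera("side")
cv2.imwrite("pics/s4.png",viewer.read_camera("side")[250:420,200:400,::-1])
go((.5256,-.2305),.072,-193)
E
```

```text
t 5.3 p [ 0.5246 -0.2316  0.1604] az 166.89 shift units(tool) [-0.026 -0.019  1.767] turnz units -0.021 F [-1.3  0.5 -0.9] w 0.0095
```

View pics/w4.png

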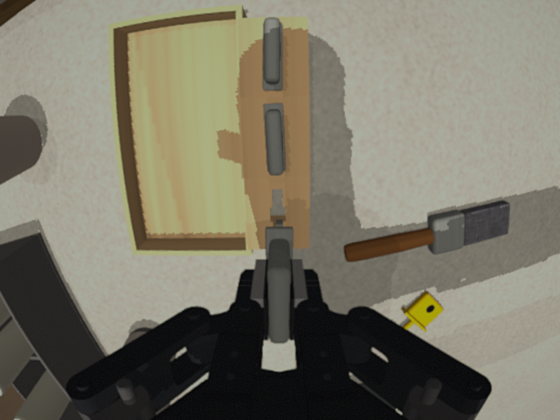

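```bash
python3 - <<'E'
from h import *
P=viewer.camera_params("wrist");s=observe();R=np.array(s["orientation"]);p=np.array(s["eef_pos"])
for o in(-.002,0,.002):
  print(o,[proj("wrist",p+R@np.array([o+x,0,z]),P).round(1).tolist() for x,z in((.021,-.028),(-.021,-.028),(.021,.006),(.025,.006),(.025,.010))])
a=cv2.imread("pics/w4.png");cv2.imwrite("pics/w4c.png",cv2.resize(a[180:360,220:340],None,fx=4,fy=3.3,interpolation=2))
E
```

```text
-0.002 [[278.4, 270.8], [278.4, 347.1], [278.5, 236.7], [278.5, 229.2], [278.5, 226.2]]
0 [[278.4, 266.5], [278.4, 344.1], [278.5, 233.0], [278.5, 225.5], [278.5, 222.5]]
0.002 [[278.4, 262.1], [278.4, 340.9], [278.5, 229.2], [278.5, 221.7], [278.5, 218.8]]
```

View pics/w4c.png

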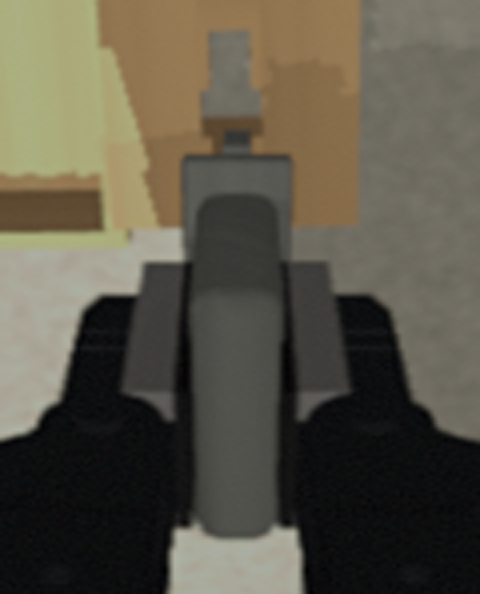

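```bash
python3 - <<'E'
from h import *
P=viewer.camera_params("wrist");s=observe();R=np.array(s["orientation"]);p=np.array(s["eef_pos"])
f=lambda x,y,z:proj("wrist",p+R@np.array([x,y,z]),P).round(1).tolist()
print("collar corners",[f(.025,y,z) for z in(.006,.010) for y in(-.007,.007)])
print("bow front bottom/top",[f(.021,y,z) for z in(.006,-.028) for y in(-.005,.005)])
print("bit front",[(z,f(.018,.002,z)) for z in(.01,.02,.03,.04,.05)],"tang tip",f(.005,0,.063),f(.007,0,.059))
print("slot end",proj("wrist",(.5256-.0205*.22,-.2305-.0205*.975,.064),P),proj("wrist",(.5256,-.2305,.064),P))
E
```

```text
collar corners [[264.2, 225.4], [292.7, 225.5], [264.5, 222.5], [292.4, 222.5]]
bow front bottom/top [[268.3, 233.0], [288.6, 233.0], [265.9, 266.4], [291.0, 266.4]]
bit front [(0.01, [282.4, 235.3]), (0.02, [282.2, 227.8]), (0.03, [282.0, 221.1]), (0.04, [281.8, 215.1]), (0.05, [281.7, 209.6])] tang tip [278.5, 221.4] [278.5, 220.8]
slot end [277.05667164 188.05704935] [277.27427302 213.45953745]
```

```bash
cat > fit.py <<'E'
from h import *
from scipy.optimize import least_squares
P=viewer.camera_params("wrist");s=observe();R=np.array(s["orientation"]);p=np.array(s["eef_pos"])
def q(v,x,y,z):  # key point (tool axes about TCP nominal), tilt about grasp point
    o,ph,dz=v[0]/1e3,np.radians(v[1]),v[2]/1e3
    x0,z0=x,z+.019;c,sn=np.cos(ph),np.sin(ph)
    return proj("wrist",p+R@np.array([c*x0-sn*z0+o,y,sn*x0+c*z0-.019+dz]),P)
def res(v):
    r=v[3]/1e3
    return [q(v,.021-r,0,-.028)[1]-267.9,q(v,-.021+r,0,-.028)[1]-342.7,q(v,.025,0,.010)[1]-227.6,(q(v,.021-r,0,.006)[1]-239)*.4,
     (q(v,.025,.007,.01)[0]-q(v,.025,-.007,.01)[0]-27.3)*.7, v[2]*.5,(v[3]-.8)*2]
r=least_squares(res,[0,2,0,.8]);print(r.x.round(2),np.round(res(r.x),2))
r2=least_squares(lambda v:res([v[0],0,v[1],v[2]]),[0,0,.8]);print("no tilt",r2.x.round(2),np.round(res([r2.x[0],0,*r2.x[1:]]),2))
E
python3 fit.py
```

```text
[-1.88  4.09  1.89  1.16] [-0.17  0.69 -0.43  0.09 -0.14  0.95  0.72]
no tilt [-3.22  3.73  0.32] [ 1.64  0.52 -1.94 -1.02 -0.12  1.87 -0.96]
```

servo_tool(
  plan=[
    [[0, 0, 0], [0, 0, -0.6], 0],
    [[0, 0, 0], [-0.4, 0, -0.7], 0],
    [[0, 0, 0], [-1, 0.14, 0], 0],
    [[0, 0, 0], [-1, 0.14, 0], 0],
    [[0, 0, 0], [-1, 0.14, 0], 0],
    [[0, 0, 0], [-1, 0.14, 0], 0],
    [[0, 0, 0], [-1, 0.14, 0], 0],
    [[0, 0, 0], [-1, 0.14, 0], 0],
  ],
  newtons=60,
)

```text
clock: 6.3
eef_pos: [0.5565, 0.0911, 0.2262]
orientation: [[-0.227, -0.974, -0.001], [-0.974, 0.227, -0.0], [0.001, 0.001, -1.0]]
contact_force: [0.2, 0.5, -1.2]
gripper_width: 0.0086
finger_force: 61.0
```

servo_tool(
  plan=[
    [[0, 0, 0], [-1, 0.15, 0], 0],
    [[0, 0, 0], [-1, 0.15, 0], 0],
    [[0, 0, 0], [-1, 0.14, 0], 0],
    [[0, 0, 0], [-0.6, 0.14, 0], 0],
    [[0, 0, 0], [-0.22, 0, 0], 0],
    [[0, 0, 0], [0, 0, 0.4], 0],
    [[0, 0, 0], [0, 0, 0.4], 0],
    [[0, 0, 0], [0, 0, 0], 0],
  ],
)

```text
clock: 7.3
eef_pos: [0.571, 0.281, 0.1841]
orientation: [[-0.227, -0.974, -0.004], [-0.974, 0.227, -0.003], [0.003, 0.003, -1.0]]
contact_force: [0.7, -1.0, -1.6]
gripper_width: 0.009
finger_force: 60.9
```

```bash
python3 - <<'E'
from h import *
go((.5712,.2822),.113,-193.4)
P=viewer.camera_params("wrist");a=viewer.read_camera("wrist")
cv2.imwrite("pics/w5c.png",cv2.resize(a[150:350,180:380,::-1],None,fx=3,fy=3,interpolation=2))
for x in((.572,.2856),(.572-.0205*.232,.2856-.0205*.973),(.572+.0205*.232,.2856+.0205*.973)):print((proj("wrist",(*x,.1),P)-[180,150])*3)
E
```

```text
t 7.3 p [0.571  0.281  0.1841] az 166.86 shift units(tool) [-0.029 -0.002  1.421] turnz units 0.052 F [ 0.7 -1.  -1.6] w 0.009
[294.92859327 221.2603689 ]
[295.30223516 142.35802923]
[294.57819369 295.46456862]
```

View pics/w5c.png

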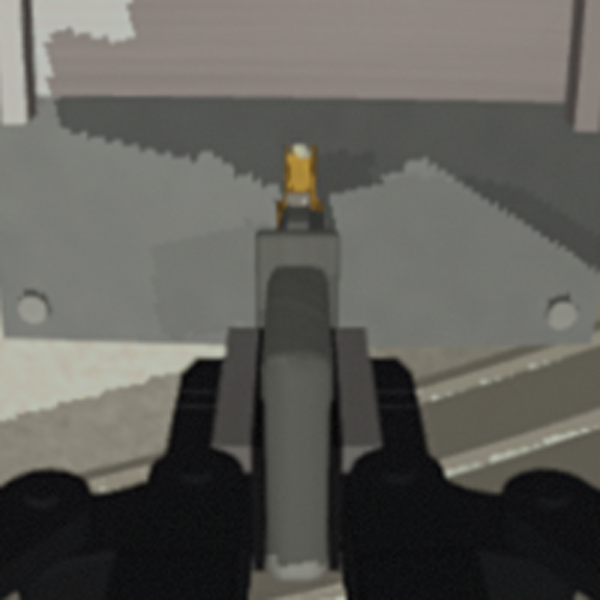

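servo_tool(
  plan=[
    [[0, 0, 0.1], [-0.02, 0.02, 0], 0],
    [[0, 0, 0], [0, 0, 0.2], 0],
    [[0, 0, 0], [0, 0, 0.2], 0],
    [[0, 0, 0], [0, 0, 0.15], 0],
    [[0, 0, 0], [0, 0, 0.1], 0],
    [[0, 0, 0], [0, 0, 0.1], 0],
    [[0, 0, 0], [0, 0, 0.1], 0],
    [[0, 0, 0], [0, 0, 0], 0],
  ],
)

```text
clock: 8.35
eef_pos: [0.5709, 0.2831, 0.1438]
orientation: [[-0.235, -0.972, -0.001], [-0.972, 0.235, -0.001], [0.001, 0.001, -1.0]]
contact_force: [0.3, 0.2, -0.5]
gripper_width: 0.0089
finger_force: 60.9
```

servo_tool(
  plan=[
    [[0, 0, 0], [0, 0, 0.1], 0],
    [[0, 0, 0], [0, 0, 0.1], 0],
    [[0, 0, 0], [0, 0, 0.1], 0],
    [[0, 0, 0], [0, 0, 0.1], 0],
    [[0, 0, 0], [0, 0, 0], 0],
    [[0, 0, 0], [0, 0, 0], 0],
    [[0, 0, 0], [0, 0, 0], 0],
    [[0, 0, 0], [0, 0, 0], 0],
  ],
)

```text
clock: 9.35
eef_pos: [0.5711, 0.2833, 0.1245]
orientation: [[-0.235, -0.972, 0.0], [-0.972, 0.235, 0.0], [-0.0, -0.0, -1.0]]
contact_force: [0.1, -0.1, -1.2]
gripper_width: 0.0087
finger_force: 60.9
```

servo_tool(
  plan=[
    [[0, 0, 0], [0, 0, 0.08], 0],
    [[0, 0, 0], [0, 0, 0.08], 0],
    [[0, 0, 0], [0, 0, 0.06], 0],
    [[0, 0, 0], [0, 0, 0.05], 0],
    [[0, 0, 0], [0, 0, 0.03], 0],
    [[0, 0, 0], [0, 0, 0], 0],
    [[0, 0, 0], [0, 0, 0], 0],
    [[0, 0, 0], [0, 0, 0], 0],
  ],
)

```text
clock: 10.35
eef_pos: [0.5711, 0.2832, 0.1099]
orientation: [[-0.235, -0.972, 0.0], [-0.972, 0.235, -0.0], [-0.0, -0.0, -1.0]]
contact_force: [-4.4, -1.6, 4.6]
gripper_width: 0.0087
finger_force: 61.8
```

servo_tool(
  plan=[
    [[0, 0, 1], [0, 0.005, 0], 0],
    [[0, 0, 1], [0, 0.005, 0], 0],
    [[0, 0, 1], [0, 0.005, 0], 0],
    [[0, 0, 1], [0, 0.005, 0], 0],
    [[0, 0, 1], [0, 0.005, 0], 0],
    [[0, 0, 1], [0, 0.005, 0], 0],
    [[0, 0, 0], [0, 0, 0], 0],
    [[0, 0, 0], [0, 0, 0], 0],
  ],
)

```text
clock: 11.35
eef_pos: [0.5702, 0.2845, 0.1099]
orientation: [[-0.688, -0.725, 0.001], [-0.725, 0.688, 0.001], [-0.002, -0.0, -1.0]]
contact_force: [-0.3, 2.3, 5.7]
gripper_width: 0.009
finger_force: 61.9
```

```bash
python3 - <<'E'
from h import *
go((.5711,.2832),.11,-193.6); print(np.round(observe()["torque"],2))
E
```

```text
t 11.35 p [0.5702 0.2845 0.1099] az 136.5 shift units(tool) [ 0.007 -0.032 -0.001] turnz units -5.979 F [-0.3  2.3  5.7] w 0.009
[0.81 0.45 0.03]
```

servo_tool(
  plan=[
    [[0, 0, 1], [0, 0.005, 0], 0],
    [[0, 0, 1], [0, 0.005, 0], 0],
    [[0, 0, 0.4], [0, 0.003, 0], 0],
    [[0, 0, 0], [0, 0, 0], 0],
    [[0, 0, 0], [0, 0, 0], 0],
    [[0, 0, 0], [0, 0, 0], 0],
    [[0, 0, 0], [0, 0, 0], 0],
    [[0, 0, 0], [0, 0, 0], 0],
  ],
)

```text
clock: 12.35
eef_pos: [0.5698, 0.2848, 0.11]
orientation: [[-0.824, -0.566, 0.002], [-0.566, 0.824, 0.001], [-0.002, -0.0, -1.0]]
contact_force: [-1.3, 1.3, 4.6]
gripper_width: 0.0088
finger_force: 61.9
```

```bash
python3 - <<'E'
from h import *
go((.5711,.2832),.11,-193.6); print(np.round(observe()["torque"],2))
E
```

```text
t 12.35 p [0.5698 0.2848 0.11  ] az 124.48 shift units(tool) [-0.003 -0.041 -0.001] turnz units -8.384 F [-1.3  1.3  4.6] w 0.0088
[0.64 0.43 0.01]
```

servo_tool(
  plan=[
    [[0, 0, 1], [0, 0.005, 0], 0],
    [[0, 0, 1], [0, 0.005, 0], 0],
    [[0, 0, 1], [0, 0.005, 0], 0],
    [[0, 0, 1], [0, 0.005, 0], 0],
    [[0, 0, 1], [0, 0.005, 0], 0],
    [[0, 0, 1], [0, 0.005, 0], 0],
    [[0, 0, 1], [0, 0.005, 0], 0],
    [[0, 0, 1], [0, 0.005, 0], 0],
  ],
)

```text
clock: 13.35
eef_pos: [0.5692, 0.2864, 0.11]
orientation: [[-0.995, 0.099, 0.001], [0.099, 0.995, 0.0], [-0.001, 0.001, -1.0]]
contact_force: [-1.1, 1.0, 5.5]
gripper_width: 0.009
finger_force: 62.0
```

```bash
python3 - <<'E'
from h import *
go((.5711,.2832),.11,-193.6); print(np.round(observe()["torque"],2))
E
```

```text
t 13.35 p [0.5692 0.2864 0.11  ] az 84.32 shift units(tool) [-0.045 -0.061 -0.001] turnz units -16.415 F [-1.1  1.   5.5] w 0.009
[0.29 0.43 0.12]
```

servo_tool(
  plan=[
    [[0, 0, 1], [0, 0.005, 0], 0],
    [[0, 0, 0.8], [0, 0.004, 0], 0],
    [[0, 0, 0], [0, 0, 0], 0],
    [[0, 0, 0], [0, 0, 0], 0],
    [[0, 0, 0], [0, 0, 0], 0.2],
    [[0, 0, 0], [0, 0, 0], 0.35],
    [[0, 0, 0], [0, 0, 0], 0.35],
    [[0, 0, 0], [0, 0, 0], 0.35],
  ],
)

```text
clock: 14.35
eef_pos: [0.5688, 0.2866, 0.109]
orientation: [[-0.968, 0.252, -0.0], [0.252, 0.968, -0.0], [0.0, -0.0, -1.0]]
contact_force: [-0.6, 0.1, 0.8]
gripper_width: 0.03
finger_force: 0.0
```

servo_tool(
  plan=[
    [[0, 0, 0], [0, 0, -0.2], 0.35],
    [[0, 0, 0], [0, 0, -0.6], 0.35],
    [[0, 0, 0], [0, 0, -0.6], 0.35],
    [[0, 0, 0], [0, -0.6, 0], 0.35],
    [[0, 0, 0], [0, -0.8, 0], 0],
    [[0, 0, 0], [0, 0, 0], 0],
    [[0, 0, 0], [0, 0, 0], 0],
    [[0, 0, 0], [0, 0, 0], 0],
  ],
  newtons=50,
)

```text
clock: 15.35
eef_pos: [0.5512, 0.2196, 0.1793]
orientation: [[-0.968, 0.252, -0.0], [0.252, 0.968, -0.0], [0.0, -0.0, -1.0]]
contact_force: [0.2, 0.4, -0.1]
gripper_width: -0.0002
finger_force: 0.0
```

```bash
python3 - <<'E'
from h import *
u=np.array([-.232,-.973])  # box -y
k=np.array([.5707,.2859])
go(k+.045*-u*-1,.113,76.4); print(np.round(observe()["torque"],2),np.round(observe()["joint_pos"],1))
a=viewer.read_camera("wrist");b=viewer.read_camera("top");P=viewer.camera_params("wrist")
print(proj("wrist",(*k,.138),P),proj("wrist",(*k,.1),P),proj("top",(*k,.138)))
c=np.hstack([cv2.resize(a,(448,336)),cv2.resize(b[150:280,100:260],(352,286))[:286] if 0 else cv2.copyMakeBorder(cv2.resize(b[150:280,100:260],(352,286)),0,50,0,0,0)])
cv2.imwrite("pics/m6.png",c[:,:,::-1])
E
```

```text
t 15.35 p [0.5512 0.2196 0.1793] az 75.43 shift units(tool) [-0.061  0.482  1.326] turnz units -0.195 F [ 0.2  0.4 -0.1] w -0.0002
[-0.03 -0.05 -0.04] [  41.1    1.3   -1.5    0.   -87.1 -145.6]
[386.17808718 243.24644192] [371.15332063 221.88149549] [124.98050434 212.87875769]
```

View pics/m6.png

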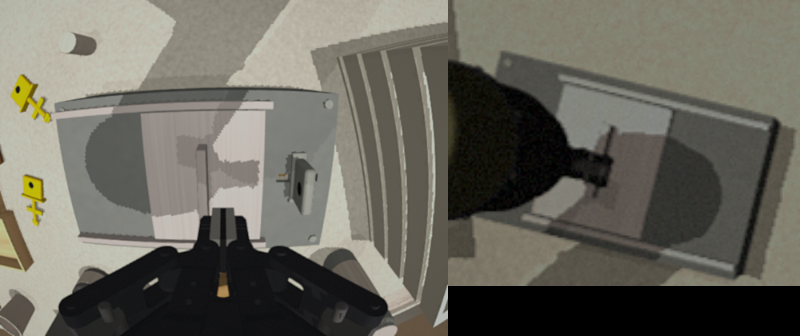

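servo_tool(
  plan=[
    [[0, 0, -0.2], [-0.06, 0.48, 0], 0],
    [[0, 0, 0], [0, 0, 0.6], 0],
    [[0, 0, 0], [0, 0, 0.6], 0],
    [[0, 0, 0], [0, 0, 0.12], 0],
    [[0, 0, 0], [0, -0.2, 0], 0],
    [[0, 0, 0], [0, -0.2, 0], 0],
    [[0, 0, 0], [0, -0.2, 0], 0],
    [[0, 0, 0], [0, -0.2, 0], 0],
  ],
)

```text
clock: 16.45
eef_pos: [0.5511, 0.2023, 0.1146]
orientation: [[-0.972, 0.235, 0.002], [0.235, 0.972, 0.001], [-0.002, 0.002, -1.0]]
contact_force: [-0.3, 1.2, 1.7]
gripper_width: 0.0003
finger_force: 0.9
```

servo_tool(
  plan=[
    [[0, 0, 0], [0, -0.2, 0], 0],
    [[0, 0, 0], [0, -0.2, 0], 0],
    [[0, 0, 0], [0, -0.1, 0], 0],
    [[0, 0, 0], [0, 0, 0], 0],
    [[0, 0, 0], [0, 0, 0], 0],
    [[0, 0, 0], [0, 0, 0], 0],
    [[0, 0, 0], [0, 0, 0], 0],
    [[0, 0, 0], [0, 0, 0], 0],
  ],
)

```text
clock: 17.45
eef_pos: [0.5448, 0.1784, 0.1132]
orientation: [[-0.972, 0.235, -0.0], [0.235, 0.972, -0.0], [0.0, -0.0, -1.0]]
contact_force: [0.3, 0.7, 0.1]
gripper_width: -0.0002
finger_force: 0.0
```

```bash
python3 - <<'E'
from h import *
u=np.array([-.232,-.973]);k=np.array([.5707,.2859]);p=np.array(observe()["eef_pos"])
print("dist",(p[:2]-k)@u); go(k+.155*u,.113,76.6)
E
```

```text
dist 0.11065561199072478
t 17.45 p [0.5448 0.1784 0.1132] az 76.4 shift units(tool) [-0.008 -0.888  0.004] turnz units -0.039 F [0.3 0.7 0.1] w -0.0002
```

servo_tool(
  plan=[
    [[0, 0, 0], [0, -0.2, 0], 0],
    [[0, 0, 0], [0, -0.2, 0], 0],
    [[0, 0, 0], [0, -0.2, 0], 0],
    [[0, 0, 0], [0, -0.15, 0], 0],
    [[0, 0, 0], [0, -0.08, 0], 0],
    [[0, 0, 0], [0, -0.04, 0], 0],
    [[0, 0, 0], [0, -0.04, 0], 0],
    [[0, 0, 0], [0, 0, 0], 0],
  ],
)

```text
clock: 18.45
eef_pos: [0.5347, 0.1364, 0.1134]
orientation: [[-0.972, 0.234, 0.002], [0.234, 0.972, 0.004], [-0.001, 0.004, -1.0]]
contact_force: [0.4, 8.3, -1.8]
gripper_width: -0.0002
finger_force: 4.5
```

```bash
python3 - <<'E'
from h import *
u=np.array([-.232,-.973]);k=np.array([.5707,.2859]);p=np.array(observe()["eef_pos"])
print("dist",(p[:2]-k)@u); go(k+.16*u,.113,76.6)
viewer.read_camera("side")
for c in("side","wrist"):
  viewer.read_camera(c)
  for d in mark_of(c,"hatch_rib")[:2]: q=onplane(c,d["point"][::-1],.128);print(c,d["p"],q.round(3),(q[:2]-k)@u)
E
```

```text
dist 0.15386063660489022
t 18.45 p [0.5347 0.1364 0.1134] az 76.47 shift units(tool) [-0.008 -0.125  0.008] turnz units -0.027 F [ 0.4  8.3 -1.8] w -0.0002
side 0.94 [0.535 0.131 0.128] 0.1593695245528981
wrist 0.76 [0.528 0.121 0.128] 0.17073747323710034
```

servo_tool(
  plan=[
    [[0, 0, 0], [0, -0.06, 0], 0],
    [[0, 0, 0], [0, -0.04, 0], 0],
    [[0, 0, 0], [0, 0, 0], 0],
    [[0, 0, 0], [0, 0, 0], 0],
    [[0, 0, 0], [0, 0, 0], 0],
    [[0, 0, 0], [0, 0, 0], 0],
    [[0, 0, 0], [0, 0, 0], 0],
    [[0, 0, 0], [0, 0, 0], 0],
  ],
)

```text
clock: 19.7
eef_pos: [0.5346, 0.1359, 0.1136]
orientation: [[-0.973, 0.232, 0.006], [0.232, 0.973, 0.012], [-0.003, 0.013, -1.0]]
contact_force: [4.1, 22.6, -4.4]
gripper_width: -0.0001
finger_force: 11.6
```

servo_tool(
  plan=[
    [[0, 0, 0], [0, 0.2, 0], 0],
    [[0, 0, 0], [0, 0.2, 0], 0],
    [[0, 0, 0], [0, 0, -0.7], 0],
    [[0, 0, 0], [0, 0, -1], 0],
    [[0, 0, 0], [0, 0, -1], 0],
    [[0, 0, 0], [0.6, -1, 0], 0],
    [[0, 0, 0], [0.6, -1, 0], 0],
    [[0, 0, 0], [0.6, -1, 0], 0],
  ],
)

```text
clock: 20.7
eef_pos: [0.4137, 0.0224, 0.2484]
orientation: [[-0.972, 0.236, -0.0], [0.236, 0.972, -0.001], [-0.0, -0.001, -1.0]]
contact_force: [0.0, 0.4, 1.0]
gripper_width: -0.0
finger_force: 0.0
```

servo_tool(
  plan=[
    [[0, 0, 0], [0.6, -1, 0], 0],
    [[0, 0, 0], [0.6, -1, 0], 0],
    [[0, 0, 0], [0, 0, 0], 0],
    [[0, 0, 0], [0, 0, 0], 0],
    [[0, 0, 0], [0, 0, 0], 0],
    [[0, 0, 0], [0, 0, 0], 0],
    [[0, 0, 0], [0, 0, 0], 0],
    [[0, 0, 0], [0, 0, 0], 0],
  ],
)

```text
clock: 21.7
eef_pos: [0.3332, -0.0589, 0.2482]
orientation: [[-0.972, 0.235, -0.001], [0.235, 0.972, -0.0], [0.001, -0.001, -1.0]]
contact_force: [-0.5, 0.7, 0.7]
gripper_width: 0.0002
finger_force: 0.0
```

```bash
python3 - <<'E'
from h import *
u=np.array([-.232,-.973]);k=np.array([.5707,.2859]);p=np.array(observe()["eef_pos"])
a=viewer.read_camera("top");b=viewer.read_camera("side")
for c in("top","side"):
  for d in mark_of(c,"hatch_rib")[:1]: q=onplane(c,d["point"][::-1],.128);print(c,d["p"],q.round(3),(q[:2]-k)@u)
c=np.hstack([cv2.resize(a[150:290,90:270],(440,342),interpolation=2),cv2.resize(b[100:240,190:330],(342,342),interpolation=2)])
cv2.imwrite("pics/m7.png",c[:,:,::-1])
E
```

```text
top 0.65 [0.55  0.117 0.128] 0.16871355414467554
side 0.85 [0.525 0.122 0.128] 0.17046402051857687
```

View pics/m7.png

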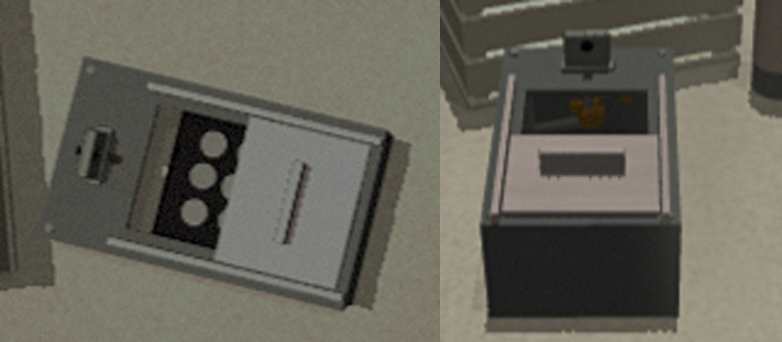

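```bash
python3 -c "
from cell import robot
print(robot.finish_job())"
```

```text
the job is handed in; nothing more can be done
None
```

The first key I tried (the one at the stand's +y end) turned a full quarter turn clockwise and stays fully in the lock, the hatch is pushed open to its end stop, the other two keys never left the stand, and the job was handed in at about 22 s of robot time.

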